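Raise the kiln lid on the lifting bar to the index

TASK

Vent the bench kiln: take the lifting bar (steel rod with a wooden handle) by its handle, push the rod from the front well through the eye on top of the lid, and with it raise the lid until the pointer on the lid's side is level with the index clip on the quadrant. Finish there, still gripping the bar and holding the lid up at the index on it; treat the kiln as hot: the gripper must not touch the lid, and the index clip, the knife, the jar and the brick stay where they are.

Things in the scene. Friction and masses are not known exactly. Their poses are not given: they have to be found in the camera images.
- kiln: Grey sheet-steel bench kiln with white fibre lining, fixed to the bench, body 260 deep (x) x 270 wide (y) x 160 mm high, a black controller 32 mm proud low on its front. Origin: centre of the underside; its +x axis points from the front to the rear (hinge) side, z up. The lid's hinge line is parallel to the kiln's y axis, 140 mm behind the origin (x = +0.140) and 160 mm up, level with the lid's underside.
- lid: The kiln's lid: about 0.5 kg, 36 mm thick, 264 deep, 272 mm wide; it starts shut, swings freely about the hinge line at the rear of the kiln as its front edge rises, and falls shut when let go. Origin: on the lid's underside, 140 mm in front of the hinge line at mid-width; x axis from the front edge to the hinge, z out of its top, equal to the kiln's axes when shut and tipping up at the front as it opens.
- eye (a point): Centre of the welded steel eye standing on the lid top at mid-width, 24 mm behind the lid's front edge: ring of 7 mm bar, inside diameter 22 mm, centre 20 mm above the lid top. Fixed to the lid; with the lid shut it lies 252 mm in front of and 56 mm above the hinge line. Its x axis is the axis of the hole, pointing to the rear: the rod goes in along +x, level with the lid shut. z points away from the lid top.
- lid_pointer (a point): Tip of the steel pointer finger on the lid's right-hand side (the kiln's -y side), 165 mm from the hinge line; it sweeps along the inner edge of the quadrant, a curved steel strip with ticks standing at 152 mm to the kiln's -y side, as the lid opens.
- index_mark (a point): Tip of the index clip (dark steel clip with a small brass thumbscrew) clamped on the quadrant strip, 165 mm from the hinge line, at 0.28 to 0.52 rad above shut. When the lid is at the index the pointer tip comes to this point.
- bar_grip (a point): Grip point of the loose lifting bar, at half height of its wooden handle, near its balance point. Handle: flat-sided dark wood, 20 wide (y), 24 high, from 95 (or 101 with a brass cap) behind this point to 12 mm in front of it, then a brass ferrule to 20 mm. Bar lies on the bench, this point 12 mm up; x axis points along the rod to its tip, z up. About 0.16 kg. Not reported while gripped.
- bar_tip (a point): Rounded free end of the bar's steel rod, 8 mm diameter, on the handle's centre line, 150 mm in front of the grip point; rod length 130 mm clear of the ferrule. Axes as bar_grip. Not reported while gripped.
- knife: Bystander: knife with round dark wooden handle and flat pointed blade, about 240 mm long, loose on the bench. Origin on the bench under the front end of the handle; x axis towards the blade.
- jar: Bystander: amber glass jar, 66 mm diameter, 85 mm high, loose. Origin: centre of the underside.
- brick: Bystander: loose cut piece of white insulating fire brick, 90 (x) x 64 (y) x 64 mm high. Origin: centre of the underside.

How it is judged:
By the outcome, as a careful person would: the job done as asked, in the order asked, and still so for the second after the job is handed in, while the arm keeps its last pose, push and grip.
It also fails if it takes over 54 s, if anything falls off the work surface, if the arm or the gripper's body presses on something with over 40 N, if the wrist force passes 120 N, or if a joint passes its speed limit or range.

ROBOT

A 7-joint arm with a two-finger parallel gripper is mounted at the origin on the work surface. World frame = base frame: x ahead of the robot, y to its left, z up, the work surface at z = 0. Lengths are in m, angles in rad, forces in N, time in s.
With the tool pointing down it reaches from about 0.4 to 0.875 m from the base axis. Payload 19.3 kg.
Tool frame: the origin (TCP) lies where the fingers leave the gripper's body, on its centre line; the fingertips stand bot.tip_reach ahead of it and the grasp point (between the pads) lies 54 mm ahead of it (bot.tip_reach is the distance from the TCP to the fingertips, in m); z points along the fingers, y is the line along which they close (so a half turn about z gives the same grasp; the last joint's range is limited). The gripper opens to 85 mm and grips with 20 to 120 N. Pads are 22 mm wide; open, the fingers measure 114 mm over their backs; the gripper's body (76 mm by 85 mm) begins 54 mm behind the grasp point. The pads swing forward as they close: fully open they stand 13 mm farther back than shut.
Start: joints at [-1.188, 0.521, -0.036, 1.599, 0.021, 1.021, -0.113], TCP at [0.273, 0.562, 0.304] pointing down, gripper open.
Joint ranges: [-2.91, 2.91], [-0.3, 2.13], [-1.5, 1.42], [0.17, 2.43], [-1.26, 4.41], [0.16, 1.93], [-2.52, 2.52]. Speed limits (rad/s): [1.89, 1.89, 2.39, 2.39, 3.01, 3.01, 3.01].

INTERFACE

Orientations are given as [roll, pitch, yaw] about the fixed x, y, z axes, in that order (R = Rz(yaw) Ry(pitch) Rx(roll)).
In Python, from workcell import bot gives the robot as it stands. The module is installed in compiled form; this text tells all that it offers.
- The arm moves only by the shell command python3 -m jog 'ROWS' [FORCE]. ROWS is JSON, a list that holds one entry, the list of rows, each a list of 7 numbers: the shift along the tool's x, y, z in mm, then the turn, a rotation vector about the tool's x, y, z in rad, then the opening, from 0 (shut) to 1 (fully open). In form: [[[tx, ty, tz, wx, wy, wz, fingers], ...]]. A call has 1 to 5 rows; each row shifts and turns the commanded pose from where the row before left it, along the tool's axes as they then stand; what a row does not reach is not made up. A row lasts 1/10 s, in which the tool goes at most 50 mm and 8.59 degrees, less where a joint would pass 70% of its speed; a pose out of reach is approached as far as the arm can. A call is refused whole if a number of a shift passes 50 or a number of a turn 0.15, either way. A call with a gripper value outside its range is refused whole. The fingers move at their own pace and stop on an object; FORCE is the grip in N (left out, the last holds). Time passes only in rows, so rows that do not move let the fingers close. It gives the time, the measured TCP pose, the force, the opening and the grip force at its end, in the units of the state.
- bot.observe(): the state, without advancing time (a new reading comes with each control period).
- bot.grab_frame(name): name is "scene" or "top"; returns a dict with "img" (400x640x3 uint8, red, green, blue), "intrinsics" (3x3 intrinsics, pixels), "R" (3x3) and "t" (3): a world point X has camera coordinates R X + t. Camera axes: x right, y down, z forward; pixel columns grow to the right and rows downward; lengths in m; the calibration is good to about 2 mm. A picture is of the moment at which its call begins. There is no depth.
- bot.job_done(): hands the job in; it is judged then, once.
Trained networks look in a picture, given as the dict that the camera call returned (one of the last four; its "shot" number tells which), for a name from the list of things; names that differ only in an ending like _2 or _b are one class to them, and where a whole thing is asked for, a point or a joint stands for the part that bears it (a point fixed in the world has none). Each returns a list of dicts, best first, with "conf" (0 to 1); they miss things now and then, are a little off and sometimes report something else, mostly with a low value. They report only what shows in the picture. A call takes as long as a camera call.
- bot.trace(query, picture): "region" (400x640 bool, what is visible of it).
- bot.spot_point(query, picture): "xyz" ([x, y, z] in m, in world coordinates, good to about 4 mm: a listed point, or the origin of a listed thing).
The state is a dict: "clock": time; "qpos": joint angles; "qd": joint speeds; "joint_efforts": joint torques, N m; "position": TCP position; "tool_rot": TCP orientation; "force": force on the tool from outside, world axes, zero at the start; "moment": the same for the moment, N m; "grip_width": finger opening in m; "finger_force": force on a finger pad.
Only numpy, scipy, OpenCV 4.12 (cv2) and the standard library are available. Lean on these libraries where they do the work, as an engineer would, in place of code of your own. Each camera call takes 0.05 s, during which the arm holds its last target. There are 200 camera calls.

## Working session

There is one attempt and no reset: what is moved stays moved. The work goes in short steps, Python scripts to look and compute and a shell command to move; the robot and the scene stay as the last step left them, time stands still between calls to the robot, and variables do not carry over. Pictures are saved under pics/ and viewed, at most 10 in all, crops included, and the job is handed in when it is done.

```bash
mkdir -p pics; cat > h.py <<'E'
import numpy as np, cv2
from workcell import bot
from scipy.spatial.transform import Rotation as Ro
def pix(f,X):
    c=f["R"]@np.array(X)+f["t"]; p=f["intrinsics"]@c; return p[:2]/p[2]
def tri(fs,ps):
    A=[]
    for f,p in zip(fs,ps):
        P=f["intrinsics"]@np.c_[f["R"],f["t"]]
        A+= [p[0]*P[2]-P[0],p[1]*P[2]-P[1]]
    v=np.linalg.svd(np.array(A))[2][-1]; return v[:3]/v[3]
def plane(f,p,z):
    d=f["R"].T@np.linalg.inv(f["intrinsics"])@np.array([p[0],p[1],1]); c=-f["R"].T@f["t"]
    return c+d*(z-c[2])/d[2]
E
python3 - <<'E'
from h import *
np.set_printoptions(precision=4,suppress=True)
o=bot.observe(); print({k:np.round(v,3) for k,v in o.items()}, bot.tip_reach)
for n in ("scene","top"):
    f=bot.grab_frame(n); cv2.imwrite(f"pics/{n}0.png",f["img"][:,:,::-1]); print(n,-f["R"].T@f["t"])
    for q in "kiln lid eye lid_pointer index_mark bar_grip bar_tip knife jar brick".split():
        print(q,[(np.round(r["xyz"],4),round(r["conf"],2),pix(f,r["xyz"]).round()) for r in bot.spot_point(q,f)[:2]])
E
```

```text
{'clock': np.float64(0.0), 'qpos': array([-1.188,  0.522, -0.036,  1.6  ,  0.021,  1.021, -0.113]), 'qd': array([-0.001, -0.001, -0.001,  0.   , -0.   ,  0.   ,  0.003]), 'joint_efforts': array([ -0.002, -92.709,   1.979, -36.994,   0.018,   0.008,  -0.   ]), 'position': array([0.273, 0.562, 0.303]), 'tool_rot': array([-3.14 ,  0.   ,  2.689]), 'force': array([-0.089, -0.159, -0.63 ]), 'moment': array([ 0.02 , -0.056, -0.031]), 'finger_force': np.float64(0.0), 'grip_width': np.float64(0.086)} 0.0726
scene [ 1.2235 -0.2399  1.1067]
kiln [(array([0.5947, 0.0413, 0.2153]), 0.59, array([335., 183.]))]
lid [(array([0.7059, 0.0277, 0.1605]), 0.57, array([348., 231.]))]
eye [(array([0.5952, 0.0393, 0.2158]), 0.8, array([335., 183.]))]
lid_pointer [(array([ 0.6672, -0.119 ,  0.1582]), 0.84, array([287., 238.]))]
index_mark [(array([ 0.6828, -0.1127,  0.2327]), 0.46, array([290., 226.]))]
bar_grip [(array([ 0.4341, -0.3316,  0.0122]), 0.6, array([196., 224.])), (array([ 0.667 , -0.1175,  0.1563]), 0.29, array([288., 238.]))]
bar_tip [(array([ 0.5787, -0.2904,  0.0057]), 0.68, array([223., 261
[... 268 characters left out ...]
0.7035, 0.0319, 0.1621]), 0.64, array([307., 150.]))]
eye [(array([0.5922, 0.0441, 0.2169]), 0.97, array([302., 186.]))]
lid_pointer [(array([ 0.664 , -0.1163,  0.1599]), 0.96, array([363., 163.]))]
index_mark [(array([ 0.6779, -0.1157,  0.2316]), 0.45, array([365., 150.]))]
bar_grip [(array([ 0.4323, -0.3278,  0.0132]), 0.86, array([435., 252.]))]
bar_tip [(array([ 0.5773, -0.2881,  0.0032]), 0.56, array([417., 204.])), (array([0.7061, 0.034 , 0.16  ]), 0.51, array([306., 150.]))]
knife [(array([ 0.4303,  0.3354, -0.0016]), 0.73, array([207., 259.]))]
jar [(array([ 0.5922,  0.468 , -0.005 ]), 0.97, array([165., 206.]))]
brick [(array([ 0.613 , -0.459 , -0.0007]), 0.74, array([473., 191.]))]
```

View pics/scene0.png

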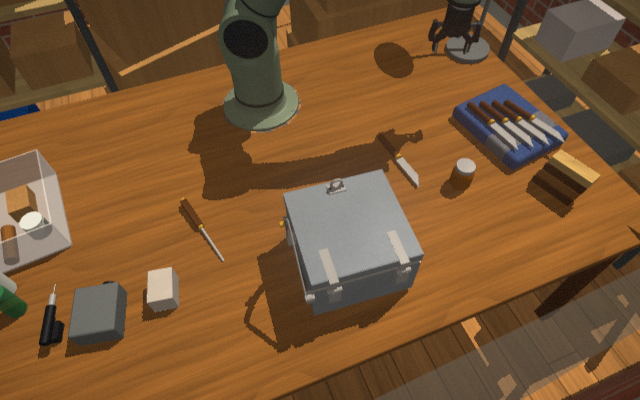

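View pics/top0.png

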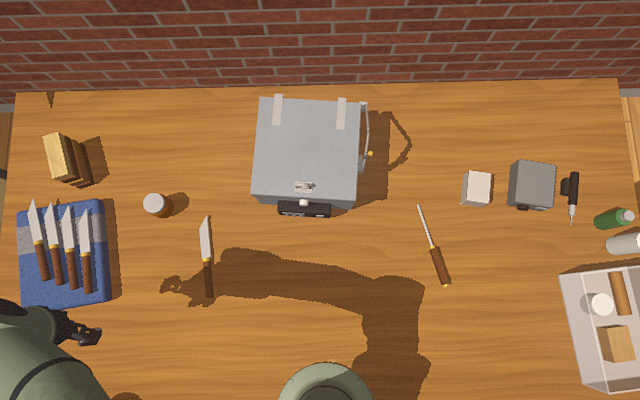

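The pictures show the bar at (435,252)→(417,204) in the top view, right of the kiln. The knife and jar are on the far left and the brick is at (477,187). The eye is at (302,186) on the lid front. Next I refine the kiln yaw with a silhouette fit, refine the bar axis from its trace, and plan the transfer.

```bash
cat >> h.py <<'E'
def plan(P,yaw=None,tilt=0.,n=None,start=None,g=1,vmax=45):
    """rows from measured pose to TCP P, tool x along heading yaw, tool down, nose tilt about tool y"""
    o=bot.observe(); p=np.array(o["position"]) if start is None else np.array(start[0])
    R=Ro.from_euler("xyz",o["tool_rot"]) if start is None else start[1]
    T=Ro.from_euler("z",yaw)*Ro.from_euler("x",np.pi)*Ro.from_euler("y",tilt) if yaw is not None else R
    w=(R.inv()*T).as_rotvec(); P=np.array(P)
    n=n or int(max(np.ceil(np.linalg.norm(P-p)*1000/vmax),np.ceil(np.linalg.norm(w)/.14)))
    for i in range(n):
        d=R.inv().apply((P-p)/(n-i)*1000).round(1); ww=(w/n).round(3)
        print([*d.tolist(),*ww.tolist(),g]); p=p+R.apply(d)/1000; R=R*Ro.from_rotvec(ww)
    print("end",p.round(4)); return p,R
E
python3 - <<'E'
from h import *
from scipy.optimize import minimize
fs=[bot.grab_frame(n) for n in ("scene","top")]
M=[]; B=[]
for f in fs:
    r=bot.trace("lid",f); M.append(r[0]["region"]); 
    b=bot.trace("bar_grip",f); B.append(b[0]["region"]); print(r[0]["conf"],r[0]["region"].sum(),b[0]["conf"],b[0]["region"].sum())
c=np.array([[x,y,z] for x in(-.124,.140) for y in(-.136,.136) for z in(0.16,.196)])
def cost(v):
    s=0
    for f,m in zip(fs,M):
        X=Ro.from_euler("z",v[2]).apply(c)+[v[0],v[1],0]
        h=cv2.convexHull(np.array([pix(f,x) for x in X],np.float32))
        im=np.zeros(m.shape,np.uint8); cv2.fillConvexPoly(im,np.round(h*16).astype(np.int32),1,shift=4)
        s+=1-(m&(im>0)).sum()/(m|(im>0)).sum()
    return s
r=minimize(cost,[.704,.03,-.1],method="Nelder-Mead",options=dict(initial_simplex=np.array([[.704,.03,-.1],[.714,.03,-.1],[.704,.04,-.1],[.704,.03,-.04]])))
print("kiln",r.x,r.fun); k=r.x
print("eye pred",Ro.from_euler("z",k[2]).apply([-.112,0,.216])+[k[0],k[1],0])
for f,m in zip(fs,B):
    yx=np.argwhere(m); P=np.array([plane(f,p[::-1],.012)[:2] for p in yx])
    C=P.mean(0); u=np.linalg.svd(P-C)[2][0]; t=(P-C)@u
    print("bar yaw",np.arctan2(u[1],u[0]),"ends",C+u*t.min(),C+u*t.max())
for f in fs:
  for q in ("eye","index_mark","lid_pointer","bar_grip","bar_tip"): print(q,[(np.round(r["xyz"],4),round(r["conf"],2)) for r in bot.spot_point(q,f)[:1]])
e=plan([.42,.10,.30],1.45); plan([.434,-.33,.20],.27,start=e)
E
```

```text
0.97 11061 0.55 363
0.77 10423 0.56 364
kiln [ 0.69533578  0.03413417 -0.09259167] 0.05858097167906284
eye pred [0.58381553 0.04448962 0.216     ]
bar yaw 0.2443920290081251 ends [ 0.32194535 -0.35346485] [ 0.57651324 -0.28998152]
bar yaw -2.8779580046458126 ends [ 0.53309899 -0.29777062] [ 0.33690123 -0.35072777]
eye [(array([0.5927, 0.0421, 0.2176]), 0.74)]
index_mark [(array([ 0.6819, -0.113 ,  0.2346]), 0.38)]
lid_pointer [(array([ 0.6675, -0.1205,  0.1593]), 0.86)]
bar_grip [(array([ 0.434 , -0.3299,  0.0108]), 0.72)]
bar_tip [(array([ 0.5778, -0.2928,  0.0026]), 0.59)]
eye [(array([0.5959, 0.0421, 0.2209]), 0.67)]
index_mark [(array([ 0.6792, -0.1188,  0.2307]), 0.57)]
lid_pointer [(array([ 0.6644, -0.1167,  0.1582]), 0.73)]
bar_grip [(array([ 0.4336, -0.33  ,  0.013 ]), 0.78)]
bar_tip [(array([ 0.5785, -0.2903,  0.0007]), 0.72)]
[-30.4, -31.9, 0.4, -0.0, 0.0, 0.113, 1]
[-33.8, -28.3, 0.4, -0.0, 0.0, 0.113, 1]
[-36.7, -24.3, 0.3, -0.0, 0.0, 0.113, 1]
[-39.2, -20.0, 0.4, -0.0, 0.0, 0.113, 1]
[-41.3, -15.5, 0.3, -0.0, 0.0, 0.113, 1]
[-42.7, -10.7, 0.4, -0.0, 0.0, 0.113, 1]
[-43.7, -5.9, 0.3, -0.0, 0.0, 0.113, 1]
[-44.1, -0.9, 0.4, -0.0, 0.0, 0.113, 1]
[-43.9, 4.1, 0.3, -0.0, 0.0, 0.113, 1]
[-43.1, 9.0, 0.4, -0.0, 0.0, 0.113, 1]
[-41.8, 13.8, 0.3, -0.0, 0.0, 0.113, 1]
end [0.42 0.1  0.3 ]
[-42.5, 6.8, 10.0, 0.0, 0.0, 0.118, 1]
[-41.4, 11.7, 10.0, 0.0, 0.0, 0.118, 1]
[-39.7, 16.5, 10.0, 0.0, 0.0, 0.118, 1]
[-37.5, 21.1, 10.0, 0.0, 0.0, 0.118, 1]
[-34.8, 25.3, 10.0, 0.0, 0.0, 0.118, 1]
[-31.6, 29.3, 10.0, 0.0, 0.0, 0.118, 1]
[-27.9, 32.8, 10.0, 0.0, 0.0, 0.118, 1]
[-23.8, 35.8, 10.0, 0.0, 0.0, 0.118, 1]
[-19.5, 38.3, 10.0, 0.0, 0.0, 0.118, 1]
[-14.8, 40.4, 10.0, 0.0, 0.0, 0.118, 1]
end [ 0.434 -0.33   0.2  ]
```

```bash

python3 -m jog '[[[-30,-32,0,0,0,0.113,1],[-34,-28,0,0,0,0.113,1],[-37,-24,0,0,0,0.113,1],[-39,-20,0,0,0,0.113,1],[-41,-15,0,0,0,0.113,1]]]'
python3 -m jog '[[[-43,-11,0,0,0,0.113,1],[-44,-6,0,0,0,0.113,1],[-44,-1,0,0,0,0.113,1],[-44,4,0,0,0,0.113,1],[-43,9,0,0,0,0.113,1]]]'
python3 -m jog '[[[-42,14,0,0,0,0.113,1],[-42,7,5,0,0,0.118,1],[-41,12,5,0,0,0.118,1],[-40,16,5,0,0,0.118,1],[-37,21,5,0,0,0.118,1]]]'
python3 -m jog '[[[-35,25,10,0,0,0.118,1],[-32,29,10,0,0,0.118,1],[-28,33,10,0,0,0.118,1],[-24,36,10,0,0,0.118,1],[-19,38,10,0,0,0.118,1]]]'
python3 -m jog '[[[0,0,0,0,0,0,0.5],[0,0,0,0,0,0,0.5]]]'
python3 - <<'E'
from h import *
o=bot.observe(); print(o["qpos"],bot.tip_reach)
d=np.array([np.cos(.263),np.sin(.263),0])
e=plan(np.array([.4335,-.330,.14])-.004*d,.263,g=.6); plan(np.array([.4335,-.330,.082])-.004*d,.263,start=e,g=.6)
E
```

```text
clock: 2.4
position: [0.3408, 0.3513, 0.304]
tool_rot: [3.141, -0.0, 2.119]
force: [1.5, 0.1, 0.1]
grip_width: 0.0855
finger_force: 0.0
clock: 2.9
position: [0.407, 0.1406, 0.3042]
tool_rot: [3.141, -0.001, 1.554]
force: [1.5, 0.4, -0.2]
grip_width: 0.0858
finger_force: 0.0
clock: 3.4
position: [0.426, -0.0724, 0.284]
tool_rot: [3.141, -0.001, 0.969]
force: [1.7, 1.1, 0.1]
grip_width: 0.0855
finger_force: 0.0
clock: 3.9
position: [0.4325, -0.2877, 0.2335]
tool_rot: [3.141, -0.0, 0.379]
force: [0.8, 0.3, 0.5]
grip_width: 0.0852
finger_force: 0.0
clock: 4.1
position: [0.4322, -0.2865, 0.2335]
tool_rot: [-3.141, 0.001, 0.383]
force: [-0.2, 0.6, 0.1]
grip_width: 0.0589
finger_force: 0.0
[ 0.00362595  0.53571727  0.64613976  1.96977088 -0.45025572  0.78240587
 -0.27871109] 0.0726
[-6.3, 13.5, 31.2, -0.0, 0.0, 0.04, 0.6]
[-5.8, 13.7, 31.2, -0.0, 0.0, 0.04, 0.6]
[-5.2, 13.9, 31.1, -0.0, 0.0, 0.04, 0.6]
end [ 0.4296 -0.331   0.14  ]
[0.0, 0.0, 29.0, -0.0, 0.0, -0.0, 0.6]
[0.1, 0.1, 29.0, -0.0, 0.0, -0.0, 0.6]
end [ 0.4297 -0.3311  0.082 ]
```

```bash

python3 -m jog '[[[-6,14,31,0,0,0.04,0.6],[-6,14,31,0,0,0.04,0.6],[-5,14,31,0,0,0.04,0.6],[0,0,20,0,0,0,0.6],[0,0,20,0,0,0,0.6]]]'
python3 -m jog '[[[0,0,18,0,0,0,0.6],[0,0,0,0,0,0,0.6]]]'
python3 -m jog '[[[0,0,0,0,0,0,0.1],[0,0,0,0,0,0,0],[0,0,0,0,0,0,0],[0,0,0,0,0,0,0]]]' 60
python3 -m jog '[[[0,0,0,0,0,0,0],[0,0,0,0,0,0,0],[0,0,0,0,0,0,0]]]' 110
python3 - <<'E'
from h import *
f=bot.grab_frame("scene"); p=pix(f,[.45,-.32,.05]).astype(int)
c=f["img"][p[1]-75:p[1]+75,p[0]-100:p[0]+100,::-1]; cv2.imwrite("pics/g.png",cv2.resize(c,None,fx=4,fy=4,interpolation=2)); print(p)
E
```

```text
clock: 4.6
position: [0.4312, -0.33, 0.1002]
tool_rot: [-3.141, -0.0, 0.266]
force: [0.6, 0.7, -0.8]
grip_width: 0.0513
finger_force: 0.0
clock: 4.8
position: [0.4308, -0.3293, 0.0817]
tool_rot: [-3.139, 0.001, 0.266]
force: [0.6, 0.7, -0.4]
grip_width: 0.0512
finger_force: 0.0
clock: 5.2
position: [0.4314, -0.331, 0.0841]
tool_rot: [3.141, -0.001, 0.264]
force: [-0.7, 2.3, 7.8]
grip_width: 0.0184
finger_force: 59.6
clock: 5.5
position: [0.4314, -0.331, 0.0843]
tool_rot: [3.141, -0.002, 0.264]
force: [-1.5, 2.6, 12.9]
grip_width: 0.017
finger_force: 108.3
[198 219]
```

View pics/g.png

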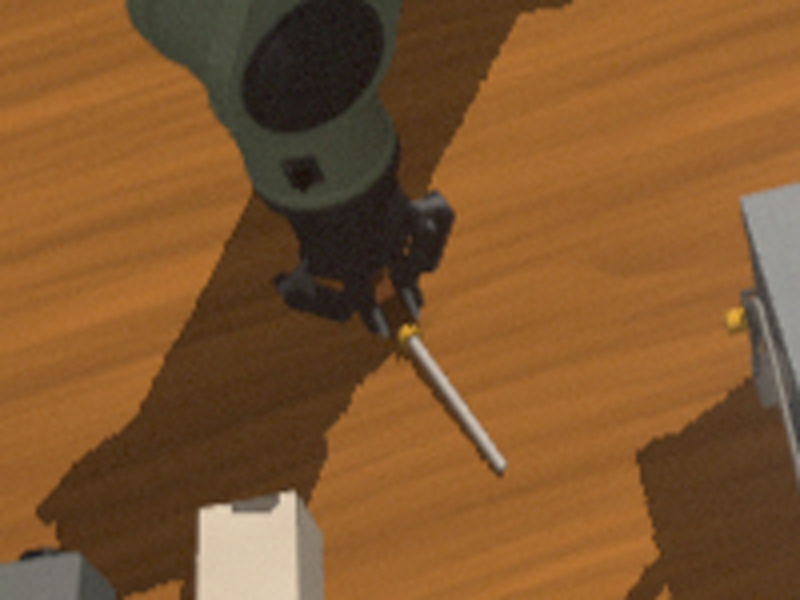

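The grasp looks good: the handle sits between the fingers, with the ferrule at crop (408,335) and the tip at (500,468). I'll lift it and carry it to the approach point in front of the eye.

```bash

python3 -m jog '[[[0,0,-10,0,0,0,0],[0,0,-20,0,0,0,0],[0,0,-40,0,0,0,0],[0,0,-45,0,0,0,0],[0,0,-45,0,0,0,0]]]' 110
python3 -m jog '[[[0,0,-45,0,0,0,0],[0,0,-35,0,0,0,0],[0,0,0,0,0,0,0],[0,0,0,0,0,0,0]]]'
python3 - <<'E'
from h import *
plan([.410,.060,.325],-.095,vmax=35,g=0)
E
```

```text
clock: 6.05
position: [0.4302, -0.3309, 0.2454]
tool_rot: [-3.142, 0.0, 0.263]
force: [1.5, -0.0, -1.8]
grip_width: 0.0171
finger_force: 107.9
clock: 6.45
position: [0.4307, -0.3308, 0.3238]
tool_rot: [3.141, -0.002, 0.264]
force: [-0.4, 0.5, -2.9]
grip_width: 0.0171
finger_force: 108.0
[6.8, -31.9, -0.1, 0.0, -0.0, 0.03, 0]
[5.9, -32.1, -0.1, 0.0, -0.0, 0.03, 0]
[4.9, -32.2, -0.1, 0.0, -0.0, 0.03, 0]
[3.9, -32.4, -0.1, 0.0, -0.0, 0.03, 0]
[3.0, -32.5, -0.1, 0.0, -0.0, 0.03, 0]
[2.0, -32.5, -0.1, 0.0, -0.0, 0.03, 0]
[1.0, -32.6, -0.1, 0.0, -0.0, 0.03, 0]
[0.0, -32.6, -0.1, 0.0, -0.0, 0.03, 0]
[-0.9, -32.6, -0.1, 0.0, -0.0, 0.03, 0]
[-1.9, -32.6, -0.1, 0.0, -0.0, 0.03, 0]
[-2.9, -32.5, -0.1, 0.0, -0.0, 0.03, 0]
[-3.8, -32.3, -0.2, 0.0, -0.0, 0.03, 0]
end [0.41   0.0599 0.325 ]
```

```bash

python3 -m jog '[[[7,-32,0,0,0,0.03,0],[6,-32,0,0,0,0.03,0],[5,-32,0,0,0,0.03,0],[4,-32,0,0,0,0.03,0],[3,-32,0,0,0,0.03,0]]]'
python3 -m jog '[[[2,-33,0,0,0,0.03,0],[1,-33,0,0,0,0.03,0],[0,-33,0,0,0,0.03,0],[-1,-33,0,0,0,0.03,0],[-2,-33,0,0,0,0.03,0]]]'
python3 -m jog '[[[-3,-32,0,0,0,0.03,0],[-4,-32,0,0,0,0.03,0],[0,0,18,0,0,0,0],[0,0,18,0,0,0,0],[0,0,0,0,0,0,0]]]'
python3 -m jog '[[[0,0,0,0,0,0,0],[0,0,0,0,0,0,0]]]'
cat > look.py <<'E'
from h import *
import sys
np.set_printoptions(precision=4,suppress=True)
C=np.array([.56,.045,.217])
ims=[]
for n in ("scene","top"):
    f=bot.grab_frame(n); p=pix(f,C).round().astype(int); s=4
    a,b=p[0]-48,p[1]-72
    c=cv2.resize(f["img"][b:b+144,a:a+96,::-1],None,fx=s,fy=s,interpolation=cv2.INTER_CUBIC); ims.append(c); print(n,"origin",a,b)
    for q in ("eye","lid_pointer","index_mark"): print(q,[(np.round(r["xyz"],4),round(r["conf"],2),pix(f,r["xyz"])) for r in bot.spot_point(q,f)[:1]])
cv2.imwrite(f"pics/{sys.argv[1]}.png",np.hstack(ims)); print(bot.observe()["position"],bot.observe()["tool_rot"])
E
python3 look.py a
```

```text
clock: 6.95
position: [0.4219, -0.1678, 0.322]
tool_rot: [-3.141, 0.002, 0.112]
force: [1.2, 1.0, -1.7]
grip_width: 0.0173
finger_force: 108.1
clock: 7.45
position: [0.413, -0.003, 0.3222]
tool_rot: [3.141, 0.001, -0.038]
force: [1.0, -0.2, -0.9]
grip_width: 0.017
finger_force: 108.1
clock: 7.95
position: [0.4088, 0.0599, 0.285]
tool_rot: [3.139, 0.004, -0.096]
force: [0.9, 0.2, -1.7]
grip_width: 0.0169
finger_force: 108.0
clock: 8.15
position: [0.4104, 0.0597, 0.2874]
tool_rot: [-3.141, -0.0, -0.097]
force: [-0.0, 0.0, -1.5]
grip_width: 0.0171
finger_force: 108.0
scene origin 284 100
eye [(array([0.5961, 0.0412, 0.2136]), 0.76, array([335.6229, 183.7582]))]
lid_pointer [(array([0.4288, 0.3361, 0.0023]), 0.56, array([397.5706, 158.4043]))]
index_mark [(array([ 0.6806, -0.115 ,  0.2344]), 0.52, array([288.2209, 225.2097]))]
top origin 254 127
eye [(array([0.592 , 0.0399, 0.2181]), 0.63, array([304.0651, 186.1951]))]
lid_pointer [(array([ 0.6664, -0.119 ,  0.1602]), 0.76, array([363.6931, 162.3412]))]
index_mark [(array([ 0.6796, -0.1181,  0.2326]), 0.46, array([365.5486, 149.6511]))]
[0.4102 0.06   0.287 ] [-3.1414 -0.0001 -0.0963]
```

View pics/a.png

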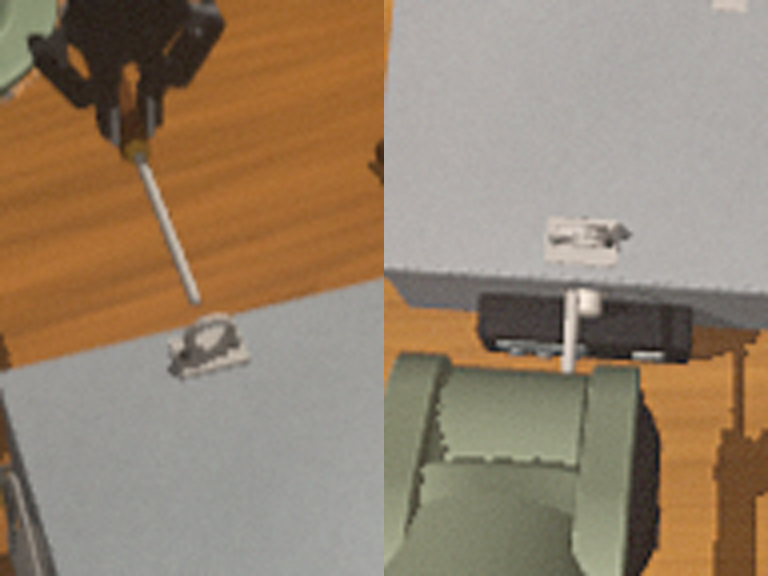

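The picture shows the rod tip at scene pixel (332.8,175) and top pixel (301.3,199.5). The ring hole is at about scene (336.5,185) and top (304.5,186).

```bash
python3 - <<'E'
from h import *
np.set_printoptions(precision=4,suppress=True)
fs=[bot.grab_frame(n) for n in ("scene","top")]
t=tri(fs,[(332.8,174.8),(301.3,199.7)]); print("tip",t)
# rod base near ferrule: scene (143,165)/4, top(570-384,370)/4
b=tri(fs,[(284+143/4,100+160/4),(254+186/4,127+368/4)]); print("rod mid?",b)
for f in fs: print([pix(f,x).round(1) for x in ([.594,.042,.216],[.561,.045,.216],[.460,.055,.215])])
E=np.mean([[r["xyz"] for r in bot.spot_point("eye",f)[:1]][0] for f in fs],0); print(E)
# eye pixel test: ring centre
print("eye tri",tri(fs,[(336.5,184.8),(304.2,186.3)]))
E
```

```text
tip [0.56   0.0483 0.205 ]
rod mid? [0.4982 0.043  0.2788]
[array([335.6, 182.5]), array([331.7, 172.8]), array([320.7, 145.2])]
[array([303.3, 185.6]), array([302.3, 198.4]), array([298.9, 238.6])]
[0.5938 0.0433 0.2157]
eye tri [0.5949 0.0419 0.2069]
```

```bash

python3 -m jog '[[[0,2,-1,0,0,0,0],[8,0,0,0,0,0,0],[8,0,0,0,0,0,0],[8,0,0,0,0,0,0],[0,0,0,0,0,0,0]]]'
python3 look.py b
```

```text
clock: 9.25
position: [0.4351, 0.0554, 0.2879]
tool_rot: [3.141, -0.001, -0.097]
force: [1.0, 1.2, -1.5]
grip_width: 0.0164
finger_force: 108.0
scene origin 284 100
eye [(array([0.593 , 0.041 , 0.2159]), 0.63, array([335.0868, 182.3375]))]
lid_pointer [(array([ 0.6652, -0.1182,  0.1586]), 0.57, array([287.1491, 237.049 ]))]
index_mark [(array([0.4317, 0.3346, 0.0022]), 0.55, array([397.5724, 159.1798]))]
top origin 254 127
eye [(array([0.5972, 0.0393, 0.2164]), 0.72, array([304.2953, 184.3317]))]
lid_pointer [(array([ 0.6633, -0.1188,  0.1587]), 0.93, array([363.6199, 163.6078]))]
index_mark [(array([ 0.6809, -0.1177,  0.23  ]), 0.43, array([365.2781, 149.466 ]))]
[0.4338 0.0558 0.2879] [-3.1414  0.     -0.0961]
```

View pics/b.png

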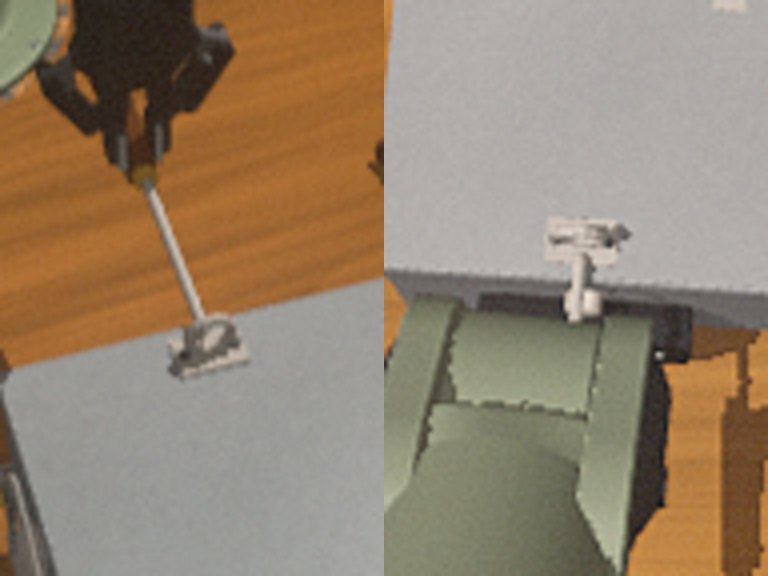

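The rod tip is at the ring mouth and lined up in both views: scene crop (202,318) against the hole at (208,342), and top crop (582,258) against the ring at (587,238). Pushing in now.

```bash

python3 -m jog '[[[6,0,0,0,0,0,0],[6,0,0,0,0,0,0],[6,0,0,0,0,0,0],[0,0,0,0,0,0,0]]]' 
python3 -m jog '[[[7,0,0,0,0,0,0],[7,0,0,0,0,0,0],[0,0,0,0,0,0,0]]]' 
python3 look.py c
```

```text
clock: 10.05
position: [0.4529, 0.0538, 0.288]
tool_rot: [3.141, -0.001, -0.096]
force: [1.3, 0.5, 0.4]
grip_width: 0.017
finger_force: 108.3
clock: 10.35
position: [0.4667, 0.0525, 0.2879]
tool_rot: [3.141, -0.001, -0.096]
force: [0.5, -0.6, 0.2]
grip_width: 0.0173
finger_force: 108.2
scene origin 284 100
eye []
lid_pointer [(array([ 0.6679, -0.1192,  0.1577]), 0.62, array([287.1569, 238.2342]))]
index_mark [(array([ 0.683 , -0.1136,  0.2334]), 0.55, array([289.1618, 226.0528]))]
top origin 254 127
eye [(array([0.5944, 0.0405, 0.2194]), 0.56, array([303.7892, 185.162 ]))]
lid_pointer [(array([ 0.6671, -0.1207,  0.1616]), 0.93, array([364.36  , 161.9331]))]
index_mark [(array([ 0.6814, -0.1158,  0.2316]), 0.53, array([364.577 , 149.1086]))]
[0.4656 0.0526 0.2879] [-3.1415  0.0001 -0.0962]
```

View pics/c.png

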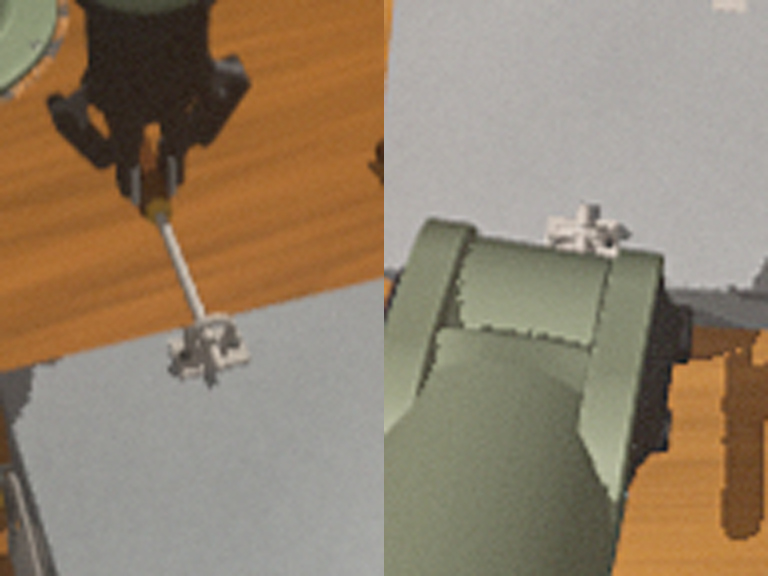

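The rod is through: its tip shows behind the ring at scene crop (210,378) and top crop (588,208). I'll push it further in, then lift along the eye's arc to about 0.4 rad and check.

```bash

python3 -m jog '[[[7,0,0,0,0,0,0],[7,0,0,0,0,0,0],[7,0,0,0,0,0,0],[7,0,0,0,0,0,0],[7,0,0,0,0,0,0]]]' 
python3 -m jog '[[[0,0,0,0,0,0,0],[0,0,-4,0,0,0,0],[0,0,-4,0,0,0,0],[1,0,-6,0,0,0,0],[2,0,-6,0,0,0,0]]]' 
python3 -m jog '[[[2,0,-6,0,0,0,0],[2,0,-6,0,0,0,0],[2,0,-6,0,0,0,0],[2,0,-6,0,0,0,0],[3,0,-6,0,0,0,0]]]' 
python3 -m jog '[[[2,0,-6,0,0,0,0],[3,0,-6,0,0,0,0],[3,0,-5,0,0,0,0],[3,0,-6,0,0,0,0],[3,0,-5,0,0,0,0]]]' 
python3 -m jog '[[[3,0,-5,0,0,0,0],[3,0,-5,0,0,0,0],[4,0,-5,0,0,0,0],[4,0,-5,0,0,0,0],[0,0,0,0,0,0,0]]]' 
python3 -m jog '[[[0,0,0,0,0,0,0],[0,0,0,0,0,0,0]]]'
cat > look2.py <<'E'
from h import *
import sys
np.set_printoptions(precision=4,suppress=True)
ims=[]; D={q:[] for q in ("lid_pointer","index_mark","eye")}; last=[]
for k in range(3):
  for n,C in (("scene",[.64,-.04,.24]),("top",[.64,-.04,.24])):
    f=bot.grab_frame(n)
    for q in D:
        r=bot.spot_point(q,f)[:1]
        if r: D[q].append(r[0]["xyz"])
    if k==0:
        p=pix(f,C).round().astype(int); a,b=p[0]-65,p[1]-72; print(n,"origin",a,b)
        ims.append(cv2.resize(f["img"][b:b+145,a:a+130,::-1],None,fx=3,fy=4,interpolation=cv2.INTER_CUBIC))
for q,v in D.items(): v=np.array(v); print(q,np.median(v,0) if len(v) else None,v[:,2] if len(v) else '')
cv2.imwrite(f"pics/{sys.argv[1]}.png",np.hstack(ims)); o=bot.observe(); print(o["position"],o["tool_rot"],o["force"],o["moment"],o["qpos"])
E
python3 look2.py d
```

```text
clock: 11.25
position: [0.5013, 0.0491, 0.2878]
tool_rot: [3.141, 0.0, -0.096]
force: [-0.4, 0.1, -1.9]
grip_width: 0.0168
finger_force: 108.1
clock: 11.75
position: [0.5032, 0.049, 0.3084]
tool_rot: [-3.141, 0.001, -0.096]
force: [-0.8, 0.6, -4.1]
grip_width: 0.017
finger_force: 107.8
clock: 12.25
position: [0.5147, 0.0479, 0.3384]
tool_rot: [-3.142, 0.0, -0.096]
force: [-1.8, 1.0, -4.6]
grip_width: 0.017
finger_force: 107.8
clock: 12.75
position: [0.5287, 0.0465, 0.3664]
tool_rot: [3.142, -0.0, -0.096]
force: [-1.7, 0.1, -4.6]
grip_width: 0.0169
finger_force: 107.8
clock: 13.25
position: [0.5431, 0.0451, 0.3865]
tool_rot: [3.142, -0.001, -0.096]
force: [-0.8, 0.8, -5.1]
grip_width: 0.0168
finger_force: 107.8
clock: 13.45
position: [0.5423, 0.0452, 0.3857]
tool_rot: [3.141, 0.0, -0.096]
force: [-0.5, 0.6, -6.1]
grip_width: 0.0172
finger_force: 107.8
scene origin 247 129
top origin 270 93
lid_pointer [ 0.677  -0.1191  0.2161] [0.2132 0.2186 0.2162 0.2159 0.2142 0.2201]
index_mark [ 0.6825 -0.1171  0.2329] [0.2348 0.2311 0.2364 0.2288 0.3123 0.2296]
eye [0.6293 0.0386 0.2998] [0.2994 0.2998 0.3002]
[0.5424 0.0452 0.3859] [-3.1416  0.     -0.0963] [ 1.0302 -0.9354 -5.0928] [0.0465 0.2509 0.0351] [-0.8122  0.4226  0.8697  1.7392 -0.3514  1.1444 -1.5048]
```

View pics/d.png

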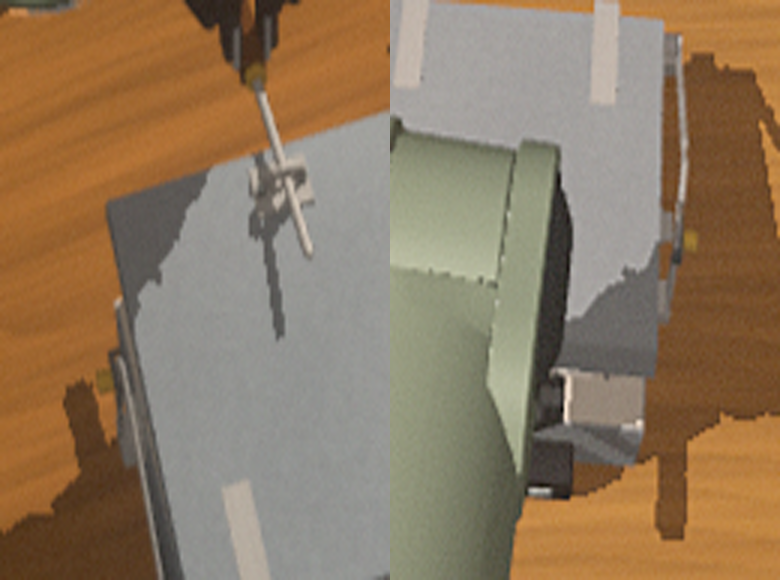

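The rod is well through the eye, with the tip at scene crop (308,250), and it is carrying the lid. The pointer reads about 16 mm below the index, so I'll raise it about 0.1 rad more.

```bash

python3 -m jog '[[[4,0,-5,0,0,0,0],[4,0,-5,0,0,0,0],[3,0,-4,0,0,0,0],[3,0,-4,0,0,0,0],[0,0,0,0,0,0,0]]]' 
python3 -m jog '[[[0,0,0,0,0,0,0],[0,0,0,0,0,0,0],[0,0,0,0,0,0,0]]]'
sed -i 's/range(3)/range(8)/; s/C in (("scene",.*$/C in (("scene",[.675,-.118,.225]),("top",[.675,-.118,.225])):/; s/p\[0\]-65,p\[1\]-72/p[0]-24,p[1]-36/; s/b:b+145,a:a+130/b:b+72,a:a+48/; s/fx=3,fy=4/fx=8,fy=8/' look2.py
python3 look2.py e
```

```text
clock: 15.15
position: [0.5568, 0.0438, 0.4044]
tool_rot: [3.142, -0.001, -0.096]
force: [-0.3, 0.1, -4.7]
grip_width: 0.0165
finger_force: 107.7
clock: 15.45
position: [0.5562, 0.0439, 0.4038]
tool_rot: [3.142, 0.0, -0.096]
force: [-1.1, -0.2, -4.0]
grip_width: 0.017
finger_force: 107.7
scene origin 263 190
top origin 341 116
lid_pointer [ 0.6821 -0.1199  0.2305] [0.2316 0.2279 0.2308 0.235  0.2311 0.2291 0.2316 0.2304 0.2303 0.2291
 0.2325 0.2295 0.2316 0.2293 0.2305]
index_mark [ 0.6815 -0.1162  0.2334] [0.2338 0.2315 0.2349 0.2301 0.2309 0.233  0.2353 0.2331 0.2304 0.2337
 0.2314 0.2336 0.2338 0.2334 0.2346]
eye [0.6434 0.0353 0.3175] [0.3187 0.3189 0.3158 0.3183 0.3168 0.3202 0.3166 0.2324]
[0.5563 0.0439 0.4039] [-3.1416  0.     -0.0962] [-1.1368  0.1684 -4.7301] [ 0.0778  0.4768 -0.0332] [-0.7929  0.433   0.8708  1.6782 -0.3521  1.1961 -1.5036]
```

View pics/e.png

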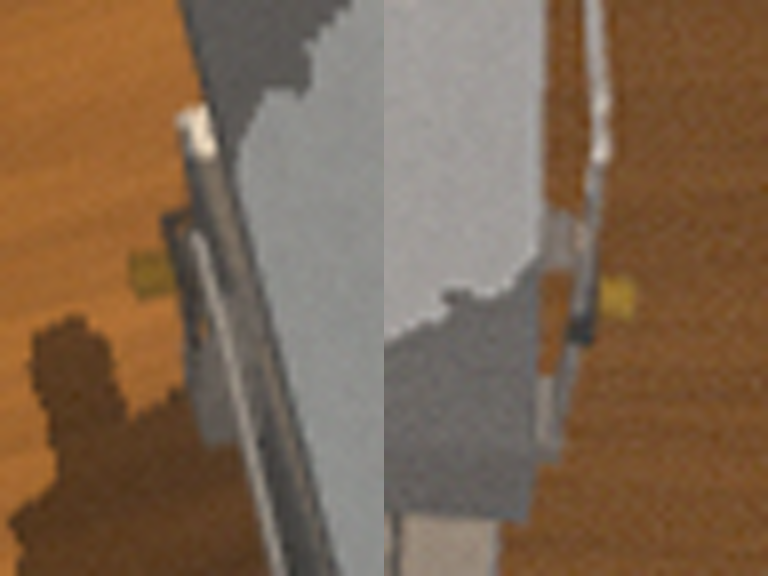

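The pointer is now about 2 mm short along its arc: the pointer block is at top crop (562,235) and the clip tip at about (576,268) before the radial offset. I'll make a small correction, then take an averaged measurement.

```bash

python3 -m jog '[[[2,0,-3,0,0,0,0],[0,0,0,0,0,0,0],[0,0,0,0,0,0,0],[0,0,0,0,0,0,0]]]'
cat > m.py <<'E'
from h import *
np.set_printoptions(precision=4,suppress=True)
u=np.array([np.cos(.096),-np.sin(.096)])
D={}
for k in range(14):
  for n in ("scene","top"):
    f=bot.grab_frame(n)
    for q in ("lid_pointer","index_mark","eye"):
        r=bot.spot_point(q,f)[:1]
        if r: D.setdefault((q,n),[]).append([u@r[0]["xyz"][:2],r[0]["xyz"][1],r[0]["xyz"][2],*pix(f,r[0]["xyz"])])
for k,v in D.items(): v=np.array(v); m=np.median(v,0); g=v[np.abs(v[:,2]-m[2])<.01]; print(k,len(g),g.mean(0),g.std(0)/len(g)**.5)
print(bot.observe()["position"],bot.observe()["clock"])
E
python3 m.py
```

```text
clock: 19.05
position: [0.5583, 0.0437, 0.4069]
tool_rot: [-3.142, -0.0, -0.096]
force: [-0.1, 0.0, -5.9]
grip_width: 0.017
finger_force: 107.7
('lid_pointer', 'scene') 12 [  0.6933  -0.1199   0.2302 287.0028 228.292 ] [0.0004 0.0004 0.0004 0.2098 0.107 ]
('index_mark', 'scene') 14 [  0.6901  -0.1152   0.2342 288.3956 225.8307] [0.0003 0.0005 0.0004 0.2015 0.123 ]
('eye', 'scene') 13 [  0.6388   0.0361   0.3213 342.6625 171.414 ] [0.0004 0.0003 0.0004 0.1394 0.1088]
('lid_pointer', 'top') 14 [  0.6907  -0.1196   0.2332 366.102  148.5094] [0.0005 0.0003 0.0005 0.1087 0.2087]
('index_mark', 'top') 13 [  0.6904  -0.1176   0.2312 365.2515 148.7887] [0.0004 0.0004 0.0004 0.1485 0.1658]
[0.5583 0.0437 0.4069] 24.65
```

```bash
python3 - <<'E'
from h import *
ims=[]
for n in ("scene","top"):
    f=bot.grab_frame(n); p=pix(f,[.678,-.118,.232]).round().astype(int); a,b=p[0]-13,p[1]-15
    ims.append(cv2.resize(f["img"][b:b+34,a:a+26,::-1],None,fx=15,fy=15,interpolation=cv2.INTER_CUBIC)); print(n,a,b)
cv2.imwrite("pics/f.png",np.hstack(ims)); o=bot.observe(); print(o["clock"],o["force"],o["position"])
E
```

```text
scene 274 210
top 353 135
24.75 [ 0.66031529  0.36138162 -4.33038542] [0.55833317 0.04367819 0.40690512]
```

View pics/f.png

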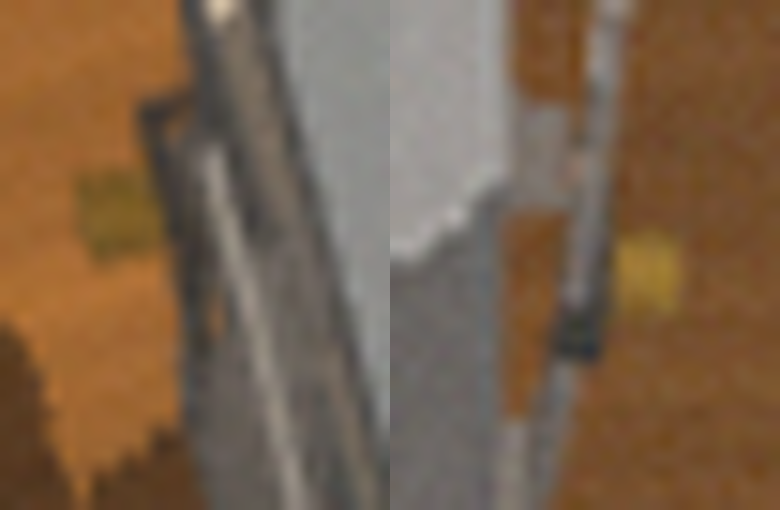

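```bash
python3 - <<'E'
from h import *
np.set_printoptions(precision=4,suppress=True)
fs=[bot.grab_frame(n) for n in ("scene","top")]
Rz=Ro.from_euler("z",.096)
def ang(sp,tp):
    X=Rz.apply(tri(fs,[sp,tp])); return X
P0=ang((287.15,237.8),(363.7,162.7)); P=ang((287.0,228.3),(366.1,148.5)); I=ang((288.4,225.8),(365.25,148.8)); I2=ang((289,225.9),(365.1,149.5))
print(P0,P,I,I2)
E0=np.array([.594,.042,.216])@Rz.as_matrix().T; hx=E0[0]+.252; print("hinge x",hx)
for n,X in zip("P0 P I I2".split(),(P0,P,I,I2)): print(n,np.arctan2(X[2]-.16,hx-X[0]),np.hypot(X[2]-.16,hx-X[0]))
# predicted tip pixels by angle
for a in (.42,.44,.46,.48,.5):
    Y=Rz.inv().apply([hx-.165*np.cos(a),P0[1],.16+.165*np.sin(a)]); print(a,[pix(f,Y) for f in fs])
E
```

```text
[ 0.6746 -0.0546  0.1571] [ 0.6922 -0.0537  0.2286] [ 0.6897 -0.0504  0.234 ] [ 0.6887 -0.0496  0.2316]
hinge x 0.8392391397858888
P0 -0.017334033012813728 0.16461415281567474
P 0.4365631207531427 0.16223510650264467
I 0.45956566236055535 0.166826822499969
I2 0.44385659698582375 0.16665746215972793
0.42 [array([286.2283, 227.4277]), array([366.2337, 150.0295])]
0.44 [array([286.2713, 227.2263]), array([366.3691, 149.1621])]
0.46 [array([286.3217, 227.051 ]), array([366.5054, 148.2714])]
0.48 [array([286.3794, 226.9021]), array([366.6425, 147.3577])]
0.5 [array([286.4445, 226.7797]), array([366.7803, 146.4214])]
```

```bash
python3 -c "
from workcell import bot
print(bot.observe()['clock'],bot.job_done())"
```

```text
the job is handed in; nothing more can be done
24.85 None
```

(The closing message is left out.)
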